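# Close a prism length gauge on its specimen

## Task

Get the prism length gauge ready for a reading: swing the red transport latch well out to the side, close to its stop, then push the orange slide grip along until the mortar prism is hard up against the far anvil and the gauge pin is pressed fully home, and let go with the slide still touching the prism. The anvil has been moved since last time, so feel for the final stop (the slide gets heavier first at the prism and again at the pin), stop there without forcing it, never touch the prism itself with the robot, and leave the spare prism, the concrete cores and the brush where they are.

Things in the scene. Friction and masses are not known exactly. Their poses are not given: they have to be found in the camera images.
- frame: Gauge base, grey plate 130 x 440 x 16 mm; origin on the table, plate y -205 to +235 mm; +y is the slide's travel. Prism bed 30 mm high along x = 0, y -30 to +165, between aluminium guides (inner faces x = +-24 mm, tops 48 mm high). A blue anvil, 85 mm tall, is clamped on the +y half: its pin face starts somewhere between y = +135 and +165 mm, exact place not measured.
- carriage (a joint): The slide, m: 0 at its near end, grows along the frame's +y, mechanical travel 0 to 0.125 (it meets the anvil through the prism before that). It slides with about 2.5 N of friction and stays where it is left. Starts at 0 to 0.02; with the latch in place it is blocked at about 0.04.
- grip (a point): Point on the slide's orange upright grip, 130 mm above the table, 17 mm below its top (top at 147 mm). The grip is a bar 22 mm thick along the travel (frame y) and 40 mm wide across it (frame x), standing free above a blue saddle whose top is 42 mm above the table.
- ram: Centre of the slide's round steel pusher face (36 mm across), 60 mm ahead (+y) of the grip and 50 mm above the table; it faces the prism. Origin at that face's centre, y along the travel.
- latch (a joint): The red transport latch lever, rad: 0 when it lies alongside the bed, pointing back (frame -y) and propping the slide's blue side wing; grows as it swings out sideways to the frame's -x side (clockwise seen from above), stop at 1.2. Hinge axis vertical through frame point x = -57, y = +15 mm. Stays where it is left.
- latch_knob (a point): Centre line of the latch's upright round red knob, 20 mm diameter, 98 mm from the hinge axis; the point is 127 mm above the table, 5 mm below the knob's top (132 mm). The knob stands free down to the lever's top face at 94 mm; the lever is a flat bar 14 mm wide, 83 to 94 mm high, ending 112 mm from the axis. The wing it props is 83 to 95 mm high.
- pin (a joint): Gauge pin in the anvil, m: 0 is its starting, protruding place, 0.008 is pressed fully home (hard stop). Held by about 3 N of friction, stays where it is left. An orange tab on top of the anvil moves with it.
- prism: The mortar specimen on the bed, pale grey bar 40 x 160 x 40 mm (x, y, z), about 0.57 kg, long axis y along the travel; origin at the centre of its underside, bed height 30 mm above the table. It starts clear of both the pusher and the pin.
- spare_prism: Second prism of the same size lying beside the gauge; leave alone. Origin at the centre of its underside.
- core_a: Concrete core standing on end by the gauge, 60 mm diameter, 100 mm tall; leave alone. Origin under its centre.
- core_b: Concrete core standing on end, 60 mm diameter, 120 mm tall; leave alone. Origin under its centre.
- brush: Hand brush lying on the table; leave alone. Origin under its middle.
Not all that is in view belongs to the job. Leave any blue, purple or yellow look-alike of the prism alone.

How it is judged:
By the outcome, as a careful person would: the job done as asked, in the order asked, and still so for the second after the job is handed in, with the robot touching nothing.
It also fails if it takes over 38 s, if anything falls off the work surface, if the arm or the gripper's body presses on something with over 40 N, if the wrist force passes 120 N, or if a joint passes its speed limit or range.

## Robot

A 7-joint arm with a two-finger parallel gripper is mounted at the origin on the work surface. World frame = base frame: x ahead of the robot, y to its left, z up, the work surface at z = 0. Lengths are in mm, angles in rad, forces in N, time in s.
With the tool pointing down it reaches from about 375 to 925 mm from the base axis. Payload 3.1 kg.
Tool frame: the origin (TCP) lies midway between the tips of the shut fingers; the grasp point (between the pads) lies 19 mm behind it; z points along the fingers, y is the line along which they close (so a half turn about z gives the same grasp; the last joint's range is limited). The gripper opens to 85 mm and grips with 20 to 120 N. Pads are 22 mm wide; open, the fingers measure 114 mm over their backs; the gripper's body (76 mm by 85 mm) begins 54 mm behind the grasp point. The pads swing forward as they close: fully open they stand 13 mm farther back than shut.
Start: joints at [-1.403, 0.383, 0.044, 1.598, -0.018, 1.161, -0.05], TCP at [170.72, 627.182, 231.269] pointing down, gripper open.
Joint ranges: [-2.61, 2.61], [-0.41, 2.15], [-1.48, 1.57], [0, 2.5], [-1.57, 4.71], [0.05, 1.97], [-2.85, 2.85]. Speed limits (rad/s): [2.79, 2.79, 3.14, 3.14, 3.14, 3.14, 3.14].

## Interface

Orientations are given as a 3x3 rotation matrix whose columns are the frame's x, y, z axes.
In Python, from rig import robot gives the robot as it stands.
- The arm moves only by the tool play_rows, never from a script. Its arguments are lists of equal length, an entry for each row: "delta_pos": the shift along the tool's x, y, z normalised to -1 to 1, where 1 is 0.075 m, a list of three; "delta_rot": the turn, a rotation vector about the tool's x, y, z normalised to -1 to 1, where 1 is pi rad, a list of three; "fingers": the opening, from 0 (shut) to 1 (fully open). In form: {"delta_pos": [[dx, dy, dz], ...], "delta_rot": [[wx, wy, wz], ...], "fingers": [fingers, ...]}. A call has 1 to 12 rows; each row shifts and turns the commanded pose from where the row before left it, along the tool's axes as they then stand; what a row does not reach is not made up. A row lasts 1/10 s, in which the tool goes at most 50 mm and 8.59 degrees, less where a joint would pass 70% of its speed; a pose out of reach is approached as far as the arm can. A call with a number of a shift or a turn outside -1 to 1 is refused whole. A call with a gripper value outside its range is refused whole. The fingers move at their own pace and stop on an object; "force" is the grip in N (left out, the last holds). Time passes only in rows, so rows that do not move let the fingers close. It gives the time, the measured TCP pose, the force, the opening and the grip force at its end, in the units of the state.
- robot.sense(): the state, without advancing time (a new reading comes with each control period).
- robot.snapshot(name): name is "scene" or "top" or "wrist"; returns a dict with "image" (400x640x3 uint8, blue, green, red), "mtx" (3x3 intrinsics, pixels), "dist_coeffs" ([k1, k2, p1, p2, k3] as OpenCV has them; the pictures are not rectified), "rvec" (rotation vector, rad) and "tvec" (3), from world to camera coordinates, as OpenCV has them; the wrist camera has in their place "tool_from_camera" (4x4, takes a point from camera to tool coordinates, whose origin is the TCP and whose axes are the flange's). Camera axes: x right, y down, z forward; pixel columns grow to the right and rows downward; lengths in mm; the calibration is good to about 2 mm. A picture is of the moment at which its call begins: read the wrist's pose just before it. There is no depth.
- robot.close_job(): hands the job in; it is judged then, once.
The state is a dict: "t": time; "q": joint angles; "qd": joint speeds; "joint_torque": joint torques, N m; "tool_pos": TCP position; "orientation": TCP orientation; "contact_force": force on the tool from outside, world axes, zero at the start; "torque": the same for the moment, N m; "finger_gap": finger opening in mm; "gripper_force": force on a finger pad.
Only numpy, scipy, OpenCV 4.12 (cv2) and the standard library are available. Lean on these libraries where they do the work, as an engineer would, in place of code of your own. Each camera call takes 0.05 s, during which the arm holds its last target. There are 200 camera calls.

## Working session

There is one attempt and no reset: what is moved stays moved. The work goes in short steps, Python scripts to look and compute and a tool call to move; the robot and the scene stay as the last step left them, time stands still between calls to the robot, and variables do not carry over. Pictures are saved under pics/ and viewed, at most 10 in all, crops included, and the job is handed in when it is done.

Besides the shell and the picture viewer there is one more tool, called after "Emit:" as a command line: name --argument value ..., lists and objects as JSON in quotes. play_rows: Moves the arm, as the interface text tells. Its arguments: {"type":"object","properties":{"delta_pos":{"type":"array","items":{"type":"array","items":{"type":"number"}}},"delta_rot":{"type":"array","items":{"type":"array","items":{"type":"number"}}},"fingers":{"type":"array","items":{"type":"number"}},"force":{"type":"number"}},"required":["delta_pos","delta_rot","fingers"]}

```bash
ls; mkdir -p pics
python3 - <<'E'
from rig import robot
import cv2,numpy as np
s=robot.sense();print(s['t'],s['tool_pos'],s['orientation'],s['finger_gap'],s['contact_force'])
for n in("scene","top"):
    d=robot.snapshot(n);cv2.imwrite(f"pics/{n}0.png",d["image"]);np.save(f"{n}0.npy",d,allow_pickle=True)
    R=cv2.Rodrigues(np.array(d["rvec"],float))[0];print(n,-R.T@np.array(d["tvec"]).ravel(),d["mtx"],d["dist_coeffs"])
E
```

```text
pics
0.0 [170.47818917 626.27220219 229.8924359 ] [[-9.64907665e-01  2.62588758e-01 -5.84778925e-04]
 [ 2.62589388e-01  9.64904316e-01 -2.54444798e-03]
 [-1.03887727e-04 -2.60871410e-03 -9.99996592e-01]] 85.31751946428449 [-0.48229684  0.70750542  0.24416004]
scene [1152.01048992 -149.398314    856.00434898] [[377.15634948   0.         319.47578073]
 [  0.         377.15634948 197.49137906]
 [  0.           0.           1.        ]] [-0.01180476  0.          0.          0.          0.        ]
top [ 430.33206001    2.64816386 1227.91660071] [[420.64829003   0.         322.63816317]
 [  0.         420.64829003 196.94410108]
 [  0.           0.           1.        ]] [-0.10902595  0.          0.          0.          0.        ]
```

View pics/scene0.png

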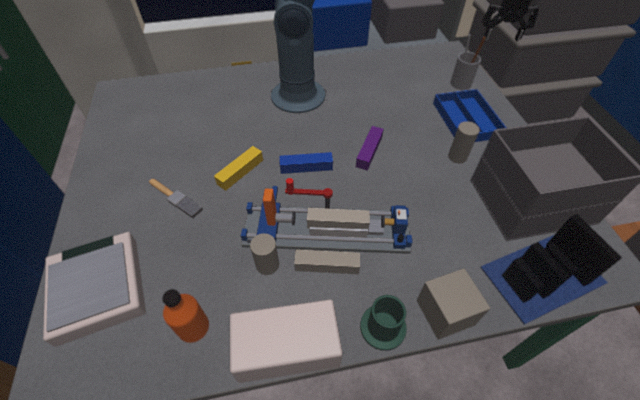

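View pics/top0.png

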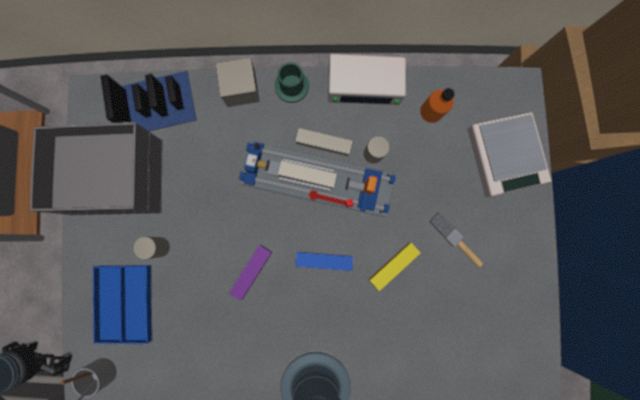

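The scene view shows the gauge with its orange grip at (269,205), red latch from hinge (328,192) to knob (290,186), prism at (338,221) and anvil at (400,225). In the top view they are the grip (371,184), latch (313,196) to (350,203), prism (307,173) and anvil (252,160). The spare prism is at (324,141) in the top view, and the cores are at (377,148) and (145,247). The blue, purple and yellow bars are look-alikes.

```bash
cat > h.py <<'E'
import cv2,numpy as np
def ray(d,uv):
    R=cv2.Rodrigues(np.array(d["rvec"],float))[0];t=np.array(d["tvec"],float).ravel()
    p=cv2.undistortPoints(np.array(uv,float).reshape(-1,1,2),d["mtx"],np.array(d["dist_coeffs"],float))[0,0]
    v=R.T@np.array([p[0],p[1],1]);return -R.T@t,v/np.linalg.norm(v)
def onz(d,uv,z):
    c,v=ray(d,uv);return c+v*(z-c[2])/v[2]
def tri(rs):
    A=sum(np.eye(3)-np.outer(v,v) for c,v in rs);b=sum((np.eye(3)-np.outer(v,v))@c for c,v in rs)
    return np.linalg.solve(A,b)
def blobs(im,kind,box,amin=6):
    h=cv2.cvtColor(im,cv2.COLOR_BGR2HSV).astype(int);H,S,V=h[...,0],h[...,1],h[...,2]
    m={'red':((H<5)|(H>172))&(S>150)&(V>60),'orange':(H>=6)&(H<17)&(S>130)&(V>90),'blue':(H>100)&(H<125)&(S>110)}[kind]
    k=np.zeros(m.shape,np.uint8);x0,y0,x1,y1=box;k[y0:y1,x0:x1]=m[y0:y1,x0:x1]
    n,l,st,c=cv2.connectedComponentsWithStats(k)
    return [(st[i].tolist(),c[i].round(1).tolist(),cv2.minAreaRect(np.argwhere(l==i)[:,::-1].astype(np.float32))) for i in range(1,n) if st[i][4]>=amin]
E
python3 - <<'E'
from h import *
S=np.load("scene0.npy",allow_pickle=True).item();T=np.load("top0.npy",allow_pickle=True).item()
for k in('red','orange','blue'):
  for n,d,b in(("S",S,(225,165,430,260)),("T",T,(225,130,410,225))):
    for x in blobs(d["image"],k,b):print(k,n,x[0],x[1],np.round(x[2][0],1),np.round(x[2][1],1),round(x[2][2],1))
a=cv2.resize(S["image"][160:265,230:425],None,fx=4,fy=4,interpolation=cv2.INTER_CUBIC)[:,:800]
b=cv2.resize(T["image"][130:225,230:410],None,fx=4,fy=4,interpolation=cv2.INTER_CUBIC)
cv2.imwrite("pics/cs.png",a);cv2.imwrite("pics/ct.png",b)
E
```

```text
red S [285, 178, 47, 20, 301] [305.9, 189.8] [307.6 190.4] [47.1 14.7] 15.1
red T [310, 191, 43, 15, 183] [330.3, 198.7] [331.1 198.1] [43.3  7.4] 11.0
orange S [263, 189, 12, 36, 302] [268.8, 205.6] [268.6 206.5] [35.6 10. ] 84.3
orange T [365, 177, 12, 16, 132] [370.8, 184.0] [370.4 184. ] [ 9.5 15.8] 14.0
blue S [280, 165, 52, 8, 333] [303.6, 167.8] [305.5 168.5] [ 7. 51.] 90.0
blue S [273, 186, 4, 13, 33] [274.8, 190.4] [274.5 192. ] [12.  3.] 90.0
blue S [247, 202, 5, 11, 44] [249.0, 207.0] [249. 207.] [10.  4.] 90.0
blue S [276, 203, 4, 10, 30] [277.5, 206.7] [277.5 207.5] [9. 3.] 90.0
blue S [257, 204, 21, 34, 268] [265.7, 225.0] [268.5 220.6] [19.  30.2] 10.8
blue S [391, 205, 21, 43, 431] [400.3, 229.2] [400.8 225.9] [42.3 18. ] 83.7
blue S [241, 229, 6, 11, 50] [243.7, 233.6] [243.5 234. ] [10.  5.] 90.0
blue T [247, 142, 16, 17, 148] [254.5, 148.7] [253.7 149. ] [15. 15.] 15.3
blue T [239, 166, 18, 19, 224] [248.4, 174.9] [247.6 174.3] [15.3 17.7] 14.0
blue T [358, 169, 24, 43, 419] [369.3, 192.2] [369.2 190.6] [16.8 42.5] 12.1
blue T [390, 175, 5, 8, 31] [392.3, 178.8] [392.  178.5] [7. 4.] 90.0
blue T [384, 205, 5, 7, 29] [386.3, 208.1] [386. 208.] [6. 4.] 90.0
```

View pics/cs.png

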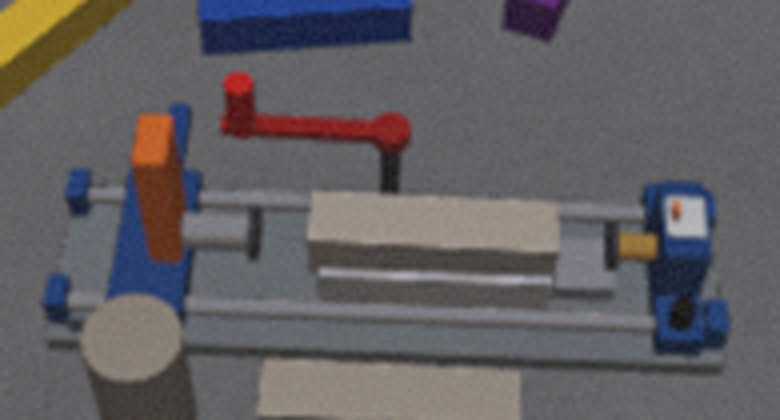

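View pics/ct.png

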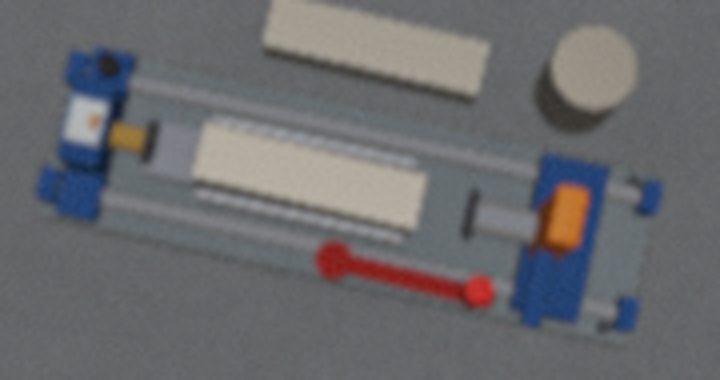

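Enlarged scene crop: the knob top is at (239,80) and the grip top face centre at (154,140), both standing free. Top crop: knob at (480,290), hinge at (335,260), grip top at (572,214), prism corners at (203,122), (426,172), (416,230) and (193,180), and pin at (130,137). The pale bar on the bed between the guides is the mortar prism; the pale bar beside the gauge is the spare.

Run:
```python
from h import *
S=np.load("scene0.npy",allow_pickle=True).item();T=np.load("top0.npy",allow_pickle=True).item()
s=lambda x,y:((x+.5)/4-.5+230,(y+.5)/4-.5+160)
t=lambda x,y:((x+.5)/4-.5+230,(y+.5)/4-.5+130)
for n,a,b in(("knob",(239,80),(480,290)),("grip",(154,140),(572,214)),("hinge",(392,130),(335,260))):
    ra,rb=ray(S,s(*a)),ray(T,t(*b));p=tri([ra,rb])
    gap=[np.linalg.norm(np.cross(p-c,v)) for c,v in(ra,rb)];print(n,p.round(1),np.round(gap,1))
P=[onz(T,t(*q),70)[:2] for q in((203,122),(426,172),(416,230),(193,180))]
print(np.round(P,1))
c=np.mean(P,0);d=(P[0]+P[3]-P[1]-P[2])/2;print("prism c",c,"len",np.linalg.norm(d),"wid",np.linalg.norm(P[0]-P[3]))
y=d/np.linalg.norm(d);x=np.array([y[1],-y[0]]);print("y",y,"yaw",np.arctan2(-y[0],y[1]))
g=onz(T,t(572,214),147)[:2];k=onz(T,t(480,290),132)[:2];h=onz(T,t(335,260),96)[:2]
gs=onz(S,s(154,140),147)[:2];ks=onz(S,s(239,80),132)[:2]
print("grip",g,gs,"knob",k,ks,"hinge",h,np.linalg.norm(k-h))
O=h+57*x-15*y;print("O from hinge",O,"yaw hinge-knob",np.arctan2(-(h-k)[0],(h-k)[1]))
for n,q in(("g",g),("k",k),("h",h),("prism",c),("pin",onz(T,t(157,140),50)[:2]),("pinS",onz(S,s(606,245),50)[:2])):
    print(n,((q-c)@x).round(1),((q-O)@y).round(1))
```

```text
knob [ 518.9 -101.7  134.2] [1.2 1.2]
grip [ 566.2 -161.2  145.9] [2.4 2.4]
hinge [545.1  -7.6  92.7] [1.4 1.4]
[[645.9  80.3]
 [607.2 -74.2]
 [566.7 -66. ]
 [605.3  87.9]]
prism c [606.27901293   7.0036113 ] len 158.91177616356904 wid 41.365602726424854
y [0.24336355 0.96993514] yaw -0.24583215506527406
grip [ 565.76410126 -163.42630353] [ 567.72757254 -158.84265744] knob [ 518.84311795 -103.12635194] [ 517.21269276 -100.38384522] hinge [544.50385348  -9.01746982] 97.54463102355335
O from hinge [596.13970354 -37.43821908] yaw hinge-knob -0.26619939978196616
g 2.2 -129.6
k -58.0 -82.5
h -56.0 15.0
prism 0.0 45.6
pin 4.2 157.3
pinS -0.7 159.6
```

Emit:
play_rows --delta_pos '[[-0.2,-0.24,0],[-0.413,-0.48,0],[-0.413,-0.48,0],[-0.413,-0.48,0],[-0.413,-0.48,0],[-0.413,-0.48,0],[-0.413,-0.48,0],[-0.413,-0.48,0],[-0.413,-0.48,0],[-0.413,-0.48,0],[-0.413,-0.48,0]]' --delta_rot '[[0,0,0],[0,0,0],[0,0,0],[0,0,0],[0,0,0],[0,0,0],[0,0,0],[0,0,0],[0,0,0],[0,0,0],[0,0,0]]' --fingers '[1,1,1,1,1,1,1,1,1,1,1]'

```text
t: 1.2
tool_pos: [384.9, 175.1, 231.0]
orientation: [[-0.965, 0.262, -0.0], [0.262, 0.965, 0.0], [0.0, 0.0, -1.0]]
contact_force: [1.1, 0.9, 0.7]
finger_gap: 85.3
gripper_force: 0.0
```

Emit:
play_rows --delta_pos '[[-0.386,-0.446,0],[-0.386,-0.446,0],[-0.386,-0.446,0],[-0.386,-0.446,0],[0,0,0]]' --delta_rot '[[0,0,0],[0,0,0],[0,0,0],[0,0,0],[0,0,0]]' --fingers '[1,1,1,1,1]'

```text
t: 1.7
tool_pos: [463.1, 10.6, 231.7]
orientation: [[-0.962, 0.274, 0.002], [0.274, 0.962, -0.003], [-0.003, -0.002, -1.0]]
contact_force: [-0.3, 0.1, 0.4]
finger_gap: 85.6
gripper_force: 0.0
```

Run:
```python
from rig import robot
from h import *
s=robot.sense();d=robot.snapshot("wrist");d.update(pos=s["tool_pos"],R=s["orientation"]);np.save("w1.npy",d,allow_pickle=True);cv2.imwrite("pics/w1.png",d["image"])
print(s['t'],s['tool_pos'],s['q'],d["tool_from_camera"],d["mtx"],d["dist_coeffs"])
for k in('red','orange'):
    for x in blobs(d["image"],k,(0,0,640,400),60):print(k,x)
```

```text
1.7 [463.07786752  10.63358136 231.65421394] [-7.43922713e-01  1.47945464e-03  6.39255659e-01  2.05565614e+00
  2.38310733e-03  1.08316676e+00  1.18768602e+00] [[ 1.62633517e-03 -9.54542006e-01 -2.98071994e-01  7.64735279e+01]
 [ 9.99998163e-01  1.85469731e-03 -4.83286944e-04 -2.28379112e-01]
 [ 1.01415101e-03 -2.98070661e-01  9.54543269e-01 -1.43498766e+02]
 [ 0.00000000e+00  0.00000000e+00  0.00000000e+00  1.00000000e+00]] [[277.80425627   0.         320.59019905]
 [  0.         277.80425627 197.66242416]
 [  0.           0.           1.        ]] [-0.01590219  0.          0.          0.          0.        ]
red ([246, 249, 91, 19, 986], [295.9, 257.5], ((291.0, 258.0), (90.0, 18.0), 0.0))
orange ([150, 385, 39, 15, 458], [169.4, 393.0], ((169.0, 392.0), (14.0, 38.0), 90.0))
```

View pics/w1.png

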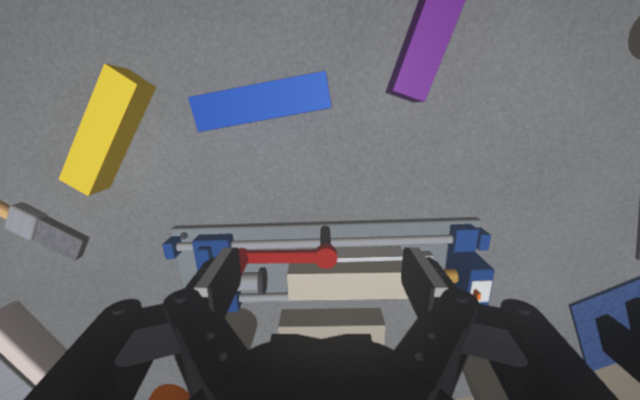

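The wrist picture shows the latch from the hinge at (326,258) to the left, with the knob hidden behind the left finger at about (243,258). The prism is at (345,280). I'm moving on so the knob sits between the fingers.

Emit:
play_rows --delta_pos '[[-0.15,-0.42,0],[-0.15,-0.42,0],[-0.15,-0.42,0],[0,0,0],[0,0,0]]' --delta_rot '[[0,0,0],[0,0,0],[0,0,0],[0,0,0],[0,0,0]]' --fingers '[1,1,1,1,1]'

```text
t: 2.25
tool_pos: [468.7, -81.5, 230.9]
orientation: [[-0.965, 0.263, -0.001], [0.263, 0.965, 0.001], [0.001, 0.001, -1.0]]
contact_force: [-0.5, 0.3, -0.3]
finger_gap: 85.2
gripper_force: 0.0
```

```bash
cat >> h.py <<'E'
def wray(d,uv):
    p=cv2.undistortPoints(np.array(uv,float).reshape(-1,1,2),d["mtx"],np.array(d["dist_coeffs"],float))[0,0]
    M=np.array(d["tool_from_camera"]);R=np.array(d["R"]);v=R@M[:3,:3]@np.array([p[0],p[1],1])
    return np.array(d["pos"])+R@M[:3,3],v/np.linalg.norm(v)
def wonz(d,uv,z):
    c,v=wray(d,uv);return c+v*(z-c[2])/v[2]
E
python3 - <<'E'
from rig import robot
from h import *
s=robot.sense();d=robot.snapshot("wrist");d.update(pos=s["tool_pos"],R=s["orientation"]);np.save("w2.npy",d,allow_pickle=True);cv2.imwrite("pics/w2.png",d["image"])
print(s['t'],s['tool_pos'],s['q'],s['orientation'][:,1])
for k in('red','orange'):
    for x in blobs(d["image"],k,(0,0,640,400),60):print(k,x)
w=np.load("w1.npy",allow_pickle=True).item();print("hinge w1",wonz(w,(326,258),97))
E
```

```text
2.25 [468.65319855 -81.50906925 230.8853824 ] [-0.63158497  0.037153    0.7430799   2.03166799 -0.02937029  1.08387216
  1.42977108] [2.62827231e-01 9.64842702e-01 6.38294946e-04]
red ([323, 225, 92, 21, 1015], [373.5, 234.1], ((368.81048583984375, 236.70948791503906), (19.975048065185547, 90.83653259277344), 87.1375961303711))
red ([305, 242, 20, 18, 264], [314.3, 250.3], ((314.29412841796875, 250.17648315429688), (16.97749137878418, 18.432706832885742), 75.96376037597656))
orange ([258, 248, 32, 81, 1497], [273.6, 296.7], ((273.5810546875, 287.5135192871094), (27.619029998779297, 82.69268798828125), 9.462321281433105))
hinge w1 [543.48142215  -6.4848255   97.        ]
```

View pics/w2.png

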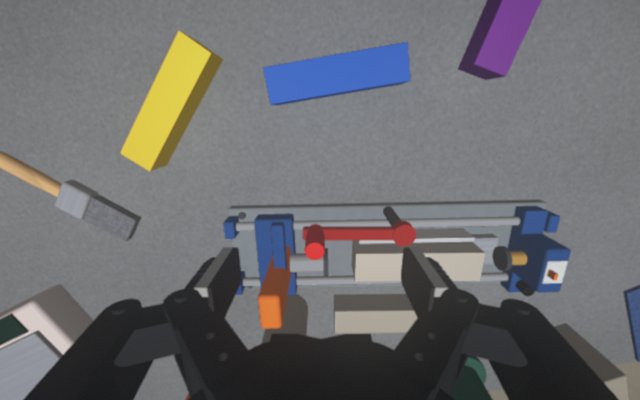

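The knob top is at (314,250), hinge at (403,234) and grip top centre at about (271,311). All are clear of the fingers.

Run:
```python
from h import *
d=np.load("w2.npy",allow_pickle=True).item();S=np.load("scene0.npy",allow_pickle=True).item();T=np.load("top0.npy",allow_pickle=True).item()
s=lambda x,y:((x+.5)/4-.5+230,(y+.5)/4-.5+160)
t=lambda x,y:((x+.5)/4-.5+230,(y+.5)/4-.5+130)
for n,uv,z,a,b in(("knob",(314.3,250.3),132,(239,80),(480,290)),("grip",(271,311),147,(154,140),(572,214)),("hinge",(403,234),97,(392,130),(335,260))):
    print(n,wonz(d,uv,z).round(1),"3view",tri([wray(d,uv),ray(S,s(*a)),ray(T,t(*b))]).round(1),"w+top",tri([wray(d,uv),ray(T,t(*b))]).round(1))
R=np.array(d["R"]);k=wonz(d,(314.3,250.3),132);h=wonz(d,(403,234),97)
print(np.linalg.norm((k-h)[:2]),"tool d knob",R.T@(k-d["pos"]),"hinge",R.T@(h-d["pos"]))
```

```text
knob [ 517.8 -101.4  132. ] 3view [ 518.1 -101.6  132.8] w+top [ 519.2 -102.7  129.1]
grip [ 563.4 -158.1  147. ] 3view [ 565.8 -160.7  144.4] w+top [ 567.3 -162.6  140.8]
hinge [541.8  -8.4  97. ] 3view [544.8  -7.5  92. ] w+top [544.5  -8.3  92.7]
96.10647940555927 tool d knob [-52.78718455  -6.37322434  98.81559504] hinge [-51.53044516  89.70209627 133.87852076]
```

Emit:
play_rows --delta_pos '[[-0.354,-0.044,0],[-0.354,-0.044,0],[0,0,0.1],[0,0,0.1],[0,0,0.1],[0,0,0.1],[0,0,0.1],[0,0,0.1],[0,0,0],[0,0,0]]' --delta_rot '[[0,0,0],[0,0,0],[0,0,-0.0463],[0,0,-0.0463],[0,0,-0.0463],[0,0,-0.0463],[0,0,-0.0463],[0,0,-0.0463],[0,0,0],[0,0,0]]' --fingers '[0.45,0.45,0.45,0.45,0.45,0.45,0.45,0.45,0.45,0.45]' --force 25

```text
t: 3.3
tool_pos: [518.6, -100.8, 186.0]
orientation: [[-0.822, -0.57, -0.001], [-0.57, 0.822, 0.001], [0.0, 0.001, -1.0]]
contact_force: [0.2, -0.9, 1.9]
finger_gap: 38.6
gripper_force: 0.0
```

Run:
```python
from rig import robot
from h import *
s=robot.sense();d=robot.snapshot("wrist");d.update(pos=s["tool_pos"],R=s["orientation"]);cv2.imwrite("pics/w3.png",d["image"])
print(s['t'],s['tool_pos'],s['q'],s['orientation'],s['finger_gap'])
R=s["orientation"];print("knob d",R.T@(np.array([518.1,-101.8,132])-s["tool_pos"]))
for x in blobs(d["image"],'red',(0,0,640,400),60):print(x)
```

```text
3.3 [ 518.57444382 -100.83430556  185.97865892] [-0.44782057  0.22887122  0.63573861  1.95849474 -0.16102122  1.00473163
  2.43988907] [[-8.21523406e-01 -5.70174106e-01 -8.84271447e-04]
 [-5.70174721e-01  8.21523089e-01  7.76114870e-04]
 [ 2.83928809e-04  1.14178576e-03 -9.99999308e-01]] 38.554064303462084
knob d [ 0.92505516 -0.58445677 53.97829161]
([306, 185, 14, 12, 72], [312.2, 190.4], ((311.88458251953125, 190.57691955566406), (5.8243513107299805, 13.590153694152832), 56.30992889404297))
([308, 204, 52, 45, 938], [332.0, 220.7], ((335.437744140625, 221.6516876220703), (58.45115661621094, 27.17751121520996), 29.898900985717773))
```

View pics/w3.png

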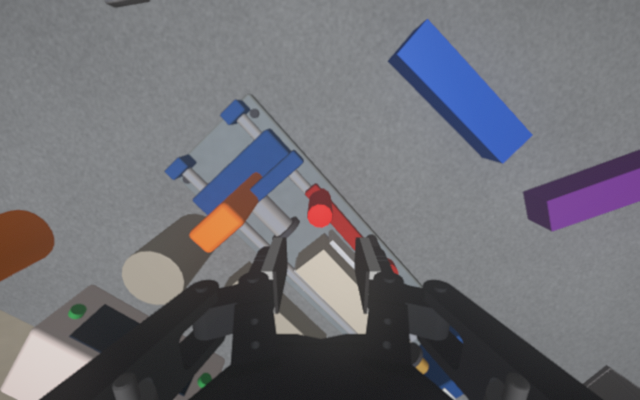

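The knob (319,214) is centred between the half-closed fingers, and the grip (215,228) is clear to the left. Descending and closing.

Emit:
play_rows --delta_pos '[[0,0,0.35],[0,0,0.35],[0,0,0.25],[0,0,0.12],[0,0,0],[0,0,0],[0,0,0],[0,0,0]]' --delta_rot '[[0,0,0],[0,0,0],[0,0,0],[0,0,0],[0,0,0],[0,0,0],[0,0,0],[0,0,0]]' --fingers '[0.45,0.45,0.45,0.45,0,0,0,0]' --force 25

```text
t: 4.15
tool_pos: [518.7, -102.3, 106.2]
orientation: [[-0.821, -0.571, 0.0], [-0.571, 0.821, 0.0], [-0.001, 0.0, -1.0]]
contact_force: [1.0, 0.9, -6.8]
finger_gap: 18.8
gripper_force: 25.1
```

Run:
```python
from rig import robot
import numpy as np
s=robot.sense();print(s['t'],s['contact_force'],s['finger_gap'],s['gripper_force'])
R=s['orientation'];p=s['tool_pos'];h=np.array([544.3,-8]);y=np.array([.262,.965]);x=np.array([.965,-.262])
k0=p[:2];r=k0-h;print(np.linalg.norm(r),np.arctan2(r@-x,r@-y),p,R[:,1])
prev=k0
for i in range(1,12):
    a=.105*i;c,si=np.cos(-a),np.sin(-a);k=h+np.array([[c,-si],[si,c]])@r
    d=np.r_[k-prev,0];prev=k;print(i,((R.T@d)/75).round(3),k.round(1))
```

```text
4.15 [ 1.00565248  0.85059324 -6.80007836] 18.83043613521909 25.119760036468506
97.69818797139716 0.00033184627145335253 [ 518.6701113  -102.27642727  106.15524446] [-5.70537160e-01  8.21271775e-01  1.44676393e-04]
1 [ 0.082  0.109 -0.   ] [508.9 -99.1]
2 [ 0.07   0.117 -0.   ] [499.6 -94.9]
3 [ 0.058  0.124 -0.   ] [490.7 -89.7]
4 [ 0.044  0.129 -0.   ] [482.5 -83.6]
5 [0.031 0.133 0.   ] [474.9 -76.7]
6 [0.016 0.136 0.   ] [468.  -69.1]
7 [0.002 0.137 0.   ] [462.1 -60.8]
8 [-0.012  0.136  0.   ] [457.  -51.8]
9 [-0.026  0.134  0.   ] [452.9 -42.4]
10 [-0.04   0.131  0.   ] [449.8 -32.7]
11 [-0.054  0.126  0.   ] [447.7 -22.6]
```

Emit:
play_rows --delta_pos '[[0.082,0.109,0],[0.07,0.117,0],[0.058,0.124,0],[0.044,0.129,0],[0.031,0.133,0],[0,0,0]]' --delta_rot '[[0,0,0],[0,0,0],[0,0,0],[0,0,0],[0,0,0],[0,0,0]]' --fingers '[0,0,0,0,0,0]'

```text
t: 4.75
tool_pos: [471.0, -79.5, 106.1]
orientation: [[-0.822, -0.569, -0.005], [-0.569, 0.822, -0.001], [0.005, 0.002, -1.0]]
contact_force: [-2.9, -5.5, -1.6]
finger_gap: 19.2
gripper_force: 26.1
```

Emit:
play_rows --delta_pos '[[0.016,0.136,0],[0.002,0.137,0],[-0.012,0.136,0],[-0.026,0.134,0],[-0.04,0.131,0],[-0.054,0.126,0],[0,0,0]]' --delta_rot '[[0,0,0],[0,0,0],[0,0,0],[0,0,0],[0,0,0],[0,0,0],[0,0,0]]' --fingers '[0,0,0,0,0,0,0]'

```text
t: 5.45
tool_pos: [446.3, -21.5, 106.2]
orientation: [[-0.82, -0.572, -0.003], [-0.572, 0.82, 0.001], [0.001, 0.003, -1.0]]
contact_force: [-2.5, -2.3, -0.3]
finger_gap: 19.5
gripper_force: 26.2
```

Run:
```python
from rig import robot
from h import *
s=robot.sense();print(s['t'],s['tool_pos'],s['contact_force'],s['finger_gap'],s['gripper_force'],s['q'])
d=robot.snapshot("scene");t=robot.snapshot("top")
for n,x in(("S",d),("T",t)):
    for b in blobs(x["image"],'red',(260,150,380,260)):print(n,b[0],b[1],b[2])
b=cv2.resize(t["image"][130:245,230:410],None,fx=4,fy=4,interpolation=cv2.INTER_CUBIC);cv2.imwrite("pics/ct2.png",b)
```

```text
5.45 [446.29636409 -21.4976632  106.21801373] [-2.53651687 -2.27706801 -0.31332778] 19.476778526354632 26.228068470954895 [-0.58793348  0.18735672  0.59072233  2.19786381 -0.14785092  0.79570583
  2.27824948]
S [313, 154, 19, 44, 223] [321.5, 178.0] ((320.63385009765625, 175.6292266845703), (45.208065032958984, 9.984601974487305), 70.55996704101562)
T [310, 191, 7, 16, 79] [313.5, 197.8] ((313.0, 198.5), (15.0, 6.0), 90.0)
```

Emit:
play_rows --delta_pos '[[0,0,0],[0,0,0],[0,0,-0.2],[0,0,-0.5],[0,0,-0.5],[0,0,-0.3],[0,0,0],[0,0,0],[0,0,0],[0,0,0],[0,0,0],[0,0,0]]' --delta_rot '[[0,0,0],[0,0,0],[0,0,0],[0,0,0],[0,0,0],[0,0,0],[0,0,0.0463],[0,0,0.0463],[0,0,0.0463],[0,0,0.0463],[0,0,0.0463],[0,0,0.0463]]' --fingers '[0.5,0.5,0.5,0.5,0.5,0.5,0.5,0.5,0.5,0.5,0.7,0.7]'

```text
t: 6.75
tool_pos: [448.8, -22.6, 219.2]
orientation: [[-0.963, 0.268, 0.002], [0.268, 0.963, 0.001], [-0.002, 0.001, -1.0]]
contact_force: [-0.4, 0.3, 0.7]
finger_gap: 59.7
gripper_force: 0.0
```

Run:
```python
from rig import robot
from h import *
s=robot.sense();print(s['t'],s['tool_pos'],s['contact_force'],s['finger_gap'],s['orientation'][:,1])
d=robot.snapshot("scene");t=robot.snapshot("top");np.save("scene1.npy",d,allow_pickle=True)
for n,x in(("S",d),("T",t)):
  for k in('red','orange'):
    for b in blobs(x["image"],k,(240,150,400,260)):print(n,k,b[0],b[1])
R=s["orientation"];print("grip d",R.T@(np.array([565.8,-160.7,147])-s["tool_pos"]))
w=robot.snapshot("wrist");w.update(pos=s["tool_pos"],R=R)
a=cv2.resize(d["image"][150:250,230:430],None,fx=3,fy=3,interpolation=cv2.INTER_CUBIC)
cv2.imwrite("pics/c4.png",np.vstack([a,cv2.resize(w["image"],(600,375))[75:]]))
```

```text
6.75 [448.78718598 -22.59064084 219.17453912] [-0.38721294  0.2854326   0.72615751] 59.732663185629576 [0.26783926 0.96346276 0.00128366]
S red [312, 154, 20, 44, 247] [320.4, 176.5]
S orange [263, 189, 12, 36, 311] [268.9, 205.7]
T red [310, 191, 7, 12, 62] [313.2, 196.0]
T orange [365, 177, 12, 16, 137] [370.6, 184.1]
grip d [-149.58642865 -101.81524568   72.33888263]
```

View pics/c4.png

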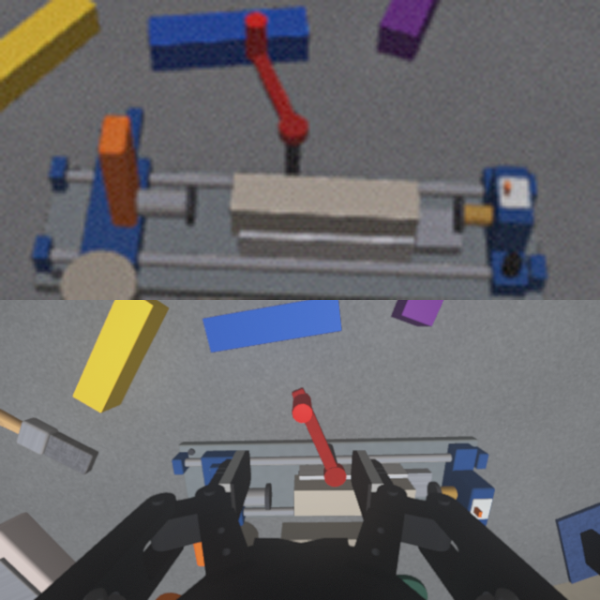

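Latch now stands well out: knob at (256,20) and hinge (293,128) in the upper crop. The slide grip hasn't moved. Next I'll go over the grip.

Emit:
play_rows --delta_pos '[[-0.49,-0.34,0],[-0.49,-0.34,0],[-0.49,-0.34,0],[-0.49,-0.34,0],[0,0,0.3],[0,0,0]]' --delta_rot '[[0,0,0],[0,0,0],[0,0,0],[0,0,0],[0,0,0],[0,0,0]]' --fingers '[0.7,0.7,0.7,0.7,0.7,0.7]' --force 25

```text
t: 7.5
tool_pos: [561.4, -160.7, 193.3]
orientation: [[-0.965, 0.262, -0.006], [0.262, 0.965, -0.001], [0.005, -0.002, -1.0]]
contact_force: [-0.3, 0.8, -0.9]
finger_gap: 59.5
gripper_force: 0.0
```

Run:
```python
from rig import robot
from h import *
s=robot.sense();print(s['t'],s['tool_pos'],s['finger_gap'],s['orientation'][:,1],s['q'])
w=robot.snapshot("wrist");R=s["orientation"];w.update(pos=s["tool_pos"],R=R)
for b in blobs(w["image"],'orange',(0,0,640,400),60):print(b)
# expected pixel of grip top corners
M=np.linalg.inv(np.array(w["tool_from_camera"]))
for P in([565.8,-160.7,147],[561.5,-159,147]):
    c=M@np.r_[R.T@(np.array(P)-s["tool_pos"]),1];print(R.T@(np.array(P)-s["tool_pos"]),(w["mtx"]@c[:3]/c[2])[:2])
cv2.imwrite("pics/w5.png",w["image"])
d=np.load("scene1.npy",allow_pickle=True).item();k=onz(d,(315.3,156.6),132)[:2];h=np.array([544.3,-8]);r=k-h
print("latch",k,np.linalg.norm(r),np.arctan2(r@[-.965,.262],r@[-.262,-.965]))
```

```text
7.5 [ 561.38596884 -160.69980316  193.33716317] 59.45817036838003 [ 0.26189726  0.96509379 -0.00194951] [-0.37318814  0.35794279  0.70582287  1.82083227 -0.26056723  1.06343277
  1.73633329]
([308, 172, 29, 76, 1774], [322.1, 215.0], ((322.0, 209.5), (75.0, 28.0), 90.0))
([184, 345, 35, 55, 696], [204.6, 371.7], ((205.86460876464844, 375.2830810546875), (19.062488555908203, 61.658912658691406), 25.559961318969727))
[-4.50291775  1.24616747 46.31184687] [322.6662487  225.71556455]
[ 0.0921617   1.76066871 46.33493905] [323.39086207 219.91895406]
latch [449.96641283 -20.09369759] 95.10564226136827 1.1781786414280002
```

View pics/w5.png

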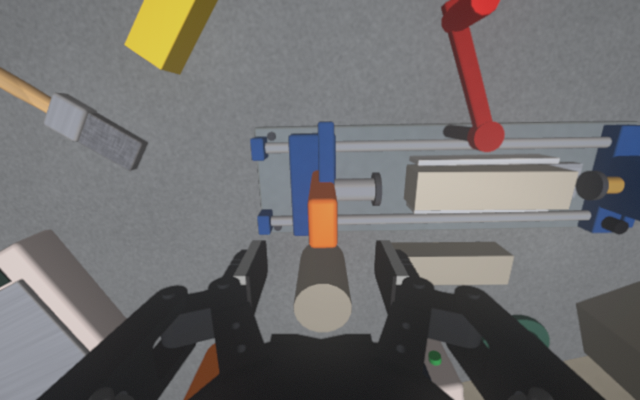

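Grip top centred at (323,220) as predicted, core A behind it at (322,307) and lower. Going down and grasping it.

Emit:
play_rows --delta_pos '[[0,0,0.4],[0,0,0.4],[0,0,0.2],[0,0,0.08],[0,0,0],[0,0,0],[0,0,0],[0,0,0],[0,0,0]]' --delta_rot '[[0,0,0],[0,0,0],[0,0,0],[0,0,0],[0,0,0],[0,0,0],[0,0,0],[0,0,0],[0,0,0]]' --fingers '[0.7,0.7,0.7,0.7,0.3,0,0,0,0]' --force 40

```text
t: 8.45
tool_pos: [564.1, -160.3, 116.8]
orientation: [[-0.965, 0.261, 0.003], [0.261, 0.965, -0.0], [-0.003, 0.0, -1.0]]
contact_force: [-1.9, 1.3, 5.9]
finger_gap: 21.3
gripper_force: 40.2
```

Emit:
play_rows --delta_pos '[[0,0.08,0],[0,0.13,0],[0,0.1,0],[0,0.05,0],[0,0,0]]' --delta_rot '[[0,0,0],[0,0,0],[0,0,0],[0,0,0],[0,0,0]]' --fingers '[0,0,0,0,0]'

```text
t: 8.95
tool_pos: [570.6, -134.2, 116.8]
orientation: [[-0.965, 0.261, 0.001], [0.261, 0.965, -0.0], [-0.001, 0.0, -1.0]]
contact_force: [-2.6, 0.3, 8.1]
finger_gap: 21.2
gripper_force: 40.5
```

Emit:
play_rows --delta_pos '[[0,0.08,0],[0,0.08,0],[0,0.08,0],[0,0.03,0],[0,0,0]]' --delta_rot '[[0,0,0],[0,0,0],[0,0,0],[0,0,0],[0,0,0]]' --fingers '[0,0,0,0,0]'

```text
t: 9.45
tool_pos: [574.7, -117.8, 116.8]
orientation: [[-0.965, 0.263, 0.0], [0.263, 0.965, -0.003], [-0.001, -0.003, -1.0]]
contact_force: [-4.2, -3.8, 8.1]
finger_gap: 21.4
gripper_force: 42.0
```

Emit:
play_rows --delta_pos '[[0,0.06,0],[0,0.06,0],[0,0.06,0],[0,0,0]]' --delta_rot '[[0,0,0],[0,0,0],[0,0,0],[0,0,0]]' --fingers '[0,0,0,0]'

```text
t: 9.85
tool_pos: [577.9, -104.8, 116.8]
orientation: [[-0.965, 0.263, -0.001], [0.263, 0.965, -0.003], [-0.0, -0.003, -1.0]]
contact_force: [-5.1, -3.0, 9.1]
finger_gap: 21.5
gripper_force: 42.1
```

Run:
```python
from rig import robot
from h import *
s=robot.sense();print(s['t'],s['tool_pos'],s['contact_force'])
d=robot.snapshot("scene");t=robot.snapshot("top")
a=cv2.resize(d["image"][165:250,240:425],None,fx=4,fy=4,interpolation=cv2.INTER_CUBIC)
cv2.imwrite("pics/c6.png",a)
```

```text
9.85 [ 577.93772045 -104.77282349  116.75669936] [-5.13992261 -2.99704895  9.05465366]
```

View pics/c6.png

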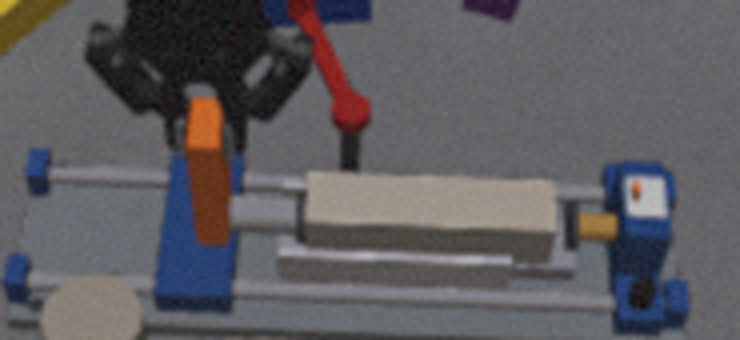

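The picture shows the ram touching the prism at (303,215), and about 10 mm left to the pin at (570,222). From here I go in small steps, reading the force.

Emit:
play_rows --delta_pos '[[0,0.04,0],[0,0.04,0],[0,0,0]]' --delta_rot '[[0,0,0],[0,0,0],[0,0,0]]' --fingers '[0,0,0]'

```text
t: 10.25
tool_pos: [579.3, -99.3, 116.8]
orientation: [[-0.965, 0.264, -0.001], [0.264, 0.965, -0.003], [0.0, -0.003, -1.0]]
contact_force: [-5.7, -4.1, 9.8]
finger_gap: 21.9
gripper_force: 42.3
```

Emit:
play_rows --delta_pos '[[0,0.027,0],[0,0,0]]' --delta_rot '[[0,0,0],[0,0,0]]' --fingers '[0,0]'

```text
t: 10.45
tool_pos: [579.7, -97.7, 116.8]
orientation: [[-0.965, 0.264, -0.001], [0.264, 0.965, -0.004], [0.0, -0.004, -1.0]]
contact_force: [-5.7, -5.2, 9.7]
finger_gap: 21.7
gripper_force: 42.6
```

Emit:
play_rows --delta_pos '[[0,0.027,0],[0,0,0]]' --delta_rot '[[0,0,0],[0,0,0]]' --fingers '[0,0]'

```text
t: 10.65
tool_pos: [580.2, -95.8, 116.7]
orientation: [[-0.965, 0.264, -0.001], [0.264, 0.965, -0.004], [0.0, -0.004, -1.0]]
contact_force: [-6.1, -4.7, 10.9]
finger_gap: 21.8
gripper_force: 42.6
```

Emit:
play_rows --delta_pos '[[0,0.027,0],[0,0,0]]' --delta_rot '[[0,0,0],[0,0,0]]' --fingers '[0,0]'

```text
t: 10.85
tool_pos: [580.3, -95.2, 116.8]
orientation: [[-0.964, 0.265, -0.002], [0.265, 0.964, -0.005], [0.0, -0.005, -1.0]]
contact_force: [-6.3, -6.4, 10.2]
finger_gap: 21.7
gripper_force: 43.3
```

Emit:
play_rows --delta_pos '[[0,0.027,0],[0,0,0]]' --delta_rot '[[0,0,0],[0,0,0]]' --fingers '[0,0]'

```text
t: 11.05
tool_pos: [580.4, -95.0, 116.8]
orientation: [[-0.964, 0.266, -0.002], [0.266, 0.964, -0.007], [0.0, -0.007, -1.0]]
contact_force: [-7.0, -8.4, 9.3]
finger_gap: 21.4
gripper_force: 44.3
```

Emit:
play_rows --delta_pos '[[0,0.027,0],[0,0,0]]' --delta_rot '[[0,0,0],[0,0,0]]' --fingers '[0,0]'

```text
t: 11.25
tool_pos: [580.8, -93.6, 116.8]
orientation: [[-0.964, 0.266, -0.002], [0.266, 0.964, -0.007], [0.0, -0.008, -1.0]]
contact_force: [-7.1, -9.5, 9.2]
finger_gap: 21.2
gripper_force: 44.8
```

Emit:
play_rows --delta_pos '[[0,0.027,0],[0,0,0]]' --delta_rot '[[0,0,0],[0,0,0]]' --fingers '[0,0]'

```text
t: 11.45
tool_pos: [581.2, -91.7, 116.8]
orientation: [[-0.964, 0.266, -0.002], [0.266, 0.964, -0.007], [0.0, -0.008, -1.0]]
contact_force: [-7.3, -9.4, 10.1]
finger_gap: 21.5
gripper_force: 44.8
```

Emit:
play_rows --delta_pos '[[0,0.027,0],[0,0,0]]' --delta_rot '[[0,0,0],[0,0,0]]' --fingers '[0,0]'

```text
t: 11.65
tool_pos: [581.7, -89.7, 116.8]
orientation: [[-0.964, 0.266, -0.003], [0.266, 0.964, -0.007], [0.001, -0.008, -1.0]]
contact_force: [-7.7, -9.0, 10.4]
finger_gap: 21.6
gripper_force: 44.8
```

Emit:
play_rows --delta_pos '[[0,0.02,0],[0,0,0]]' --delta_rot '[[0,0,0],[0,0,0]]' --fingers '[0,0]'

```text
t: 11.85
tool_pos: [582.1, -88.4, 116.8]
orientation: [[-0.964, 0.266, -0.003], [0.266, 0.964, -0.007], [0.001, -0.008, -1.0]]
contact_force: [-8.2, -10.0, 10.4]
finger_gap: 21.4
gripper_force: 44.9
```

Emit:
play_rows --delta_pos '[[0,0.02,0],[0,0,0]]' --delta_rot '[[0,0,0],[0,0,0]]' --fingers '[0,0]'

```text
t: 12.05
tool_pos: [582.3, -87.5, 116.8]
orientation: [[-0.964, 0.267, -0.003], [0.267, 0.964, -0.008], [0.001, -0.008, -1.0]]
contact_force: [-7.2, -10.1, 9.1]
finger_gap: 21.5
gripper_force: 45.3
```

Emit:
play_rows --delta_pos '[[0,0.015,0],[0,0,0]]' --delta_rot '[[0,0,0],[0,0,0]]' --fingers '[0,0]'

```text
t: 12.25
tool_pos: [582.3, -87.5, 116.8]
orientation: [[-0.964, 0.267, -0.003], [0.268, 0.964, -0.009], [0.001, -0.01, -1.0]]
contact_force: [-8.1, -12.2, 11.1]
finger_gap: 21.5
gripper_force: 46.0
```

Emit:
play_rows --delta_pos '[[0,0.02,0],[0,0,0]]' --delta_rot '[[0,0,0],[0,0,0]]' --fingers '[0,0]'

```text
t: 12.45
tool_pos: [582.3, -87.5, 116.8]
orientation: [[-0.963, 0.268, -0.004], [0.268, 0.963, -0.011], [0.001, -0.011, -1.0]]
contact_force: [-9.1, -14.3, 10.6]
finger_gap: 21.0
gripper_force: 47.1
```

Emit:
play_rows --delta_pos '[[0,0.02,0],[0,0,0]]' --delta_rot '[[0,0,0],[0,0,0]]' --fingers '[0,0]'

```text
t: 12.65
tool_pos: [582.3, -87.5, 116.7]
orientation: [[-0.963, 0.269, -0.004], [0.269, 0.963, -0.012], [0.001, -0.013, -1.0]]
contact_force: [-8.5, -15.0, 9.8]
finger_gap: 21.8
gripper_force: 48.1
```

Hard stop felt: the pin stroke was about 7.9 mm, and after that the position holds while the force rises. I'm easing off the push before letting go.

Emit:
play_rows --delta_pos '[[0,-0.05,0],[0,-0.05,0],[0,0,0]]' --delta_rot '[[0,0,0],[0,0,0],[0,0,0]]' --fingers '[0,0,0]'

```text
t: 12.95
tool_pos: [582.3, -87.6, 116.7]
orientation: [[-0.964, 0.265, -0.002], [0.265, 0.964, -0.004], [0.001, -0.005, -1.0]]
contact_force: [-5.8, -5.7, 9.8]
finger_gap: 21.3
gripper_force: 43.4
```

Emit:
play_rows --delta_pos '[[0,0,0],[0,0,0],[0,0,0],[0,0,0],[0,0,-0.1],[0,0,-0.3],[0,0,-0.5],[0,0,-0.5],[0,0,0]]' --delta_rot '[[0,0,0],[0,0,0],[0,0,0],[0,0,0],[0,0,0],[0,0,0],[0,0,0],[0,0,0],[0,0,0]]' --fingers '[0.65,0.65,0.65,0.65,0.65,0.65,0.65,0.65,0.65]'

```text
t: 13.85
tool_pos: [588.4, -83.5, 226.7]
orientation: [[-0.965, 0.263, 0.012], [0.263, 0.965, -0.0], [-0.012, 0.003, -1.0]]
contact_force: [1.0, -0.8, -0.3]
finger_gap: 55.3
gripper_force: 0.0
```

Run:
```python
from rig import robot
from h import *
s=robot.sense();print(s['t'],s['tool_pos'],s['contact_force'],s['finger_gap'])
d=robot.snapshot("scene");t=robot.snapshot("top");w=robot.snapshot("wrist");w.update(pos=s["tool_pos"],R=s["orientation"])
for n,x in(("S",d),("T",t),("W",w)):
  for k in('red','orange'):
    for b in blobs(x["image"],k,(0,0,640,400) if n=="W" else (240,145,400,260),5):print(n,k,b[0],b[1])
# scene: columns of prism/ram/pin along line: bright pale profile along prism top
q=d["image"]
for r in (212,214,216,218):print(r,q[r,296:400].mean(1).astype(int).tolist())
```

```text
13.85 [588.39128817 -83.45492347 226.73053292] [ 1.00414713 -0.83583855 -0.29799341] 55.2904702521523
S red [317, 167, 15, 31, 157] [323.9, 185.0]
S orange [294, 190, 10, 36, 293] [298.8, 206.8]
T red [310, 191, 9, 30, 121] [314.3, 203.0]
W red [336, 0, 63, 143, 2442] [366.3, 71.1]
W orange [301, 163, 26, 65, 1339] [313.5, 199.3]
W orange [562, 182, 10, 6, 34] [568.2, 184.6]
W orange [160, 335, 8, 9, 20] [163.6, 338.6]
W orange [161, 341, 44, 59, 632] [183.5, 377.4]
212 [59, 60, 63, 63, 59, 62, 58, 54, 61, 70, 60, 69, 84, 82, 79, 95, 99, 99, 109, 111, 112, 109, 112, 114, 115, 109, 106, 107, 140, 149, 149, 150, 150, 145, 149, 150, 150, 151, 144, 147, 144, 145, 149, 149, 146, 147, 147, 148, 149, 147, 149, 144, 149, 143, 151, 142, 151, 145, 147, 146, 150, 149, 147, 145, 147, 149, 148, 143, 146, 149, 145, 146, 145, 148, 149, 145, 148, 148, 149, 148, 147, 148, 145, 150, 151, 152, 146, 147, 146, 135, 125, 131, 129, 127, 122, 76, 64, 48, 41, 80, 129, 177, 184, 186]
214 [56, 57, 59, 59, 62, 62, 58, 57, 80, 104, 107, 113, 117, 118, 113, 106, 99, 99, 100, 95, 96, 90, 91, 97, 90, 63, 65, 106, 1
[... 684 characters left out ...]
149, 146, 146, 150, 144, 144, 148, 147, 153, 145, 150, 144, 145, 148, 152, 147, 143, 152, 147, 146, 150, 149, 149, 147, 145, 148, 129, 74, 64, 95, 102, 79, 45, 37, 39, 36, 47, 105, 175, 187, 182]
218 [52, 59, 64, 62, 58, 59, 55, 76, 109, 130, 130, 131, 130, 134, 129, 128, 130, 128, 130, 129, 128, 132, 129, 134, 127, 76, 72, 123, 150, 151, 148, 147, 146, 149, 148, 148, 147, 149, 149, 152, 149, 147, 147, 150, 148, 150, 149, 147, 150, 148, 147, 148, 148, 148, 149, 148, 148, 149, 148, 146, 149, 154, 146, 148, 145, 146, 147, 148, 150, 149, 148, 148, 147, 144, 152, 148, 148, 148, 146, 151, 145, 148, 150, 149, 148, 146, 151, 146, 152, 146, 84, 64, 99, 110, 98, 79, 75, 68, 45, 44, 93, 140, 160, 166]
```

Run:
```python
from rig import robot
from h import *
t=robot.snapshot("top");im=t["image"]
k=onz(t,(316.5,217.5),132)[:2]
b=[x for x in blobs(im,'red',(300,185,330,235),5)][0];print(b[0])
P=cv2.projectPoints(np.array([[448,-23,132.]]),np.array(t["rvec"],float),np.array(t["tvec"],float),t["mtx"],np.array(t["dist_coeffs"],float))[0].ravel();print("expected knob px",P,im[int(P[1]),int(P[0])])
ok=abs(b[0][1]+b[0][3]-P[1])<9 and im[int(P[1]),int(P[0])][2]>90
print(ok)
if ok: print(robot.close_job())
```

```text
[310, 191, 8, 28, 114]
expected knob px [319.78965843 230.02383353] [79 73 60]
False
```

Run:
```python
from rig import robot
from h import *
s=robot.sense();w=robot.snapshot("wrist");w.update(pos=s["tool_pos"],R=s["orientation"])
im=w["image"].copy();h=cv2.cvtColor(im,cv2.COLOR_BGR2HSV).astype(int)
m=((h[...,0]<5)|(h[...,0]>172))&(h[...,1]>150)&(h[...,2]>60)
P=[]
for v in range(50,105,6):
    u=np.where(m[v])[0];P.append(wonz(w,(u.mean(),v),94)[:2]);
P=np.array(P);print(P[[0,-1]].round(1));d=P[0]-P[-1]
ang=np.arctan2(d@[-.965,.262],d@[-.262,-.965]);print("latch",ang)
if 1.1<ang<1.25: print(robot.close_job())
```

```text
[[467.8 -18.7]
 [516.  -12.3]]
latch 1.175604820321145
the job is handed in; nothing more can be done
None
```

The job is handed in; I haven't seen the verdict. The latch reads 1.18 rad (stop 1.2), the slide was pushed to the felt hard stop after about 7.9 mm of pin travel, and it was released still touching the prism, at about 14 s.

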